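# Power up a spectrophotometer from its two switch boxes

### The job

Switch on the spectrophotometer in its proper order, with light fingertip presses: press down the small round key, then the long bar key on the other box, then the large round key, so that each stays down. Leave the square key up, and do not lift, shove or tip the switch boxes or the vial, jar and beaker that stand near them.

Things in the scene. Friction and masses are not known exactly. Their poses are not given: they have to be found in the camera images.
- lamp_box: Loose light-grey switch box on four rubber feet, about 0.75 kg, 100 mm (its x) by 160 mm (its y) by 40 mm high, with the two round keys on its flat top. Origin: centre of the underside; z up. Small round key centred at y = +42 mm, large round key at y = -42 mm, both at x = 0.
- detector_box: Second loose switch box, same case (100 x 160 x 40 mm, about 0.75 kg), with the bar key and the square key. Origin: centre of the underside; z up. Bar key centred at y = +42 mm, square key at y = -42 mm, both at x = 0. The two boxes may stand either way round, left or right.
- small_round_top (a point): Centre of the top face of the small round key (dark-grey rubber cap, diameter 22 mm, on the lamp box). Up, its top is 56 mm above the bench, 16 mm above the case; fully down, 7 mm above the case. The key slides 9 mm straight down to its stop against about 3 N of friction and stays where it is left. Its rubber cap gives about 1 mm per 3 N (at most 5 mm) and springs back.
- bar_key_top (a point): Centre of the top face of the long bar key (dark-grey rubber cap, 60 mm along the box's x, 20 mm along its y, on the detector box). Up, its top is 56 mm above the bench, 16 mm above the case. The key slides 9 mm straight down to its stop against about 3 N of friction and stays where it is left. Its rubber cap gives about 1 mm per 3 N (at most 5 mm) and springs back.
- large_round_top (a point): Centre of the top face of the large round key (dark-grey rubber cap, diameter 38 mm, on the lamp box). Up, its top is 56 mm above the bench, 16 mm above the case. The key slides 9 mm straight down to its stop against about 3 N of friction and stays where it is left. Its rubber cap gives about 1 mm per 3 N (at most 5 mm) and springs back.
- square_key_top (a point): Centre of the top face of the square key (dark-grey rubber cap, 30 x 30 mm, on the detector box), which must stay up. Same height and travel as the others.
- small_round (a joint): Travel of that key in m: 0 = up, 0.009 = fully down; on from 0.005.
- bar_key (a joint): Travel of that key in m: 0 = up, 0.009 = fully down; on from 0.005.
- large_round (a joint): Travel of that key in m: 0 = up, 0.009 = fully down; on from 0.005.
- square_key (a joint): Travel of that key in m: 0 = up, 0.009 = fully down; on from 0.005. Must stay up.
- vial: Loose glass vial with white cap, bystander, diameter 26 mm, 55 mm high, standing between the boxes. Origin: centre of the underside.
- jar: Loose amber jar with white lid, bystander, diameter 56 mm, 75 mm high, beyond the boxes. Origin: centre of the underside.
- beaker: Loose clear plastic beaker, bystander, rim diameter 60 mm, 75 mm high, beyond the boxes. Origin: centre of the underside.
Mind the look-alikes: they are no part of the job. What is shaped like the lamp_box but blue, pink or yellow is not meant.

How it is judged (in metres and radians):
On the way, in this order (a step that is already met when the one before it is completed fails the run):
1. the small round key is down, the other three still up (value of joint small_round above 0.005 m and value of joint each of bar_key, large_round, square_key below 0.002 m), for 0.1 s.
2. the bar key is down too, the large round and square keys still up (value of joint each of small_round, bar_key above 0.005 m and value of joint each of large_round, square_key below 0.002 m), for 0.1 s.
3. the large round key is down too, the square key still up (value of joint each of small_round, bar_key, large_round above 0.005 m and value of joint square_key below 0.002 m), for 0.1 s.
At the end, for the whole second after the job is handed in: The small round, bar and large round keys are each down by more than 5 mm of their 9 mm, the square key is up (within 2 mm); both boxes stand level (within 0.1 rad), at rest and within 20 mm of where they were; vial, jar and beaker upright and within 15 mm of where they stood (all of step 3 and linear speed of each of lamp_box, detector_box below 0.02 m/s and distance of each of lamp_box, detector_box from where it was at the start of the episode below 0.02 m and angle between each of lamp_box, detector_box's own z axis and vertical below 0.1 rad and distance of each of vial, jar, beaker from where it was at the start of the episode below 0.015 m and angle between each of vial, jar, beaker's own z axis and vertical below 0.3 rad); the robot touches nothing.
It fails at once if a key or switch box is pressed harder than 20 N (contact force between the fingers and lamp_box above 20 N or contact force between the fingers and detector_box above 20 N).
It fails at once if the square key is pressed down (more than 2 mm) (value of joint square_key above 0.002 m).
It fails at once if a switch box is lifted (10 mm), shoved (20 mm) or tipped (0.15 rad) (height (world z) of any of lamp_box, detector_box above 0.01 m or distance of any of lamp_box, detector_box from where it was at the start of the episode above 0.02 m or angle between any of lamp_box, detector_box's own z axis and vertical above 0.15 rad).
It fails at once if the vial, jar or beaker is moved (15 mm), lifted or tipped over (distance of any of vial, jar, beaker from where it was at the start of the episode above 0.015 m or angle between any of vial, jar, beaker's own z axis and vertical above 0.3 rad).
It also fails if it takes over 51 s, if anything falls off the work surface, if the arm or the gripper's body presses on something with over 40 N, if the wrist force passes 120 N, or if a joint passes its speed limit or range.

### The arm

A 6-joint arm with a two-finger parallel gripper is mounted at the origin on the work surface. World frame = base frame: x ahead of the robot, y to its left, z up, the work surface at z = 0. Lengths are in m, angles in degrees, forces in N, time in s.
With the tool pointing down it reaches from about 0.4 to 0.825 m from the base axis. Payload 7 kg.
Tool frame: the origin (TCP) lies midway between the tips of the shut fingers; the grasp point (between the pads) lies 19 mm behind it; z points along the fingers, y is the line along which they close (so a half turn about z gives the same grasp; the last joint's range is limited). The gripper opens to 88 mm and grips with 3 to 60 N. Pads are 19 mm wide; open, the fingers measure 130 mm over their backs; the gripper's body (78 mm by 193 mm) begins 47 mm behind the grasp point.
Start: joints at [87.095, 20.546, 0.682, 0, -70.136, -16.507], TCP at [0.224, 0.637, 0.227] pointing down, gripper open.
Joint ranges: [-176.03, 176.03], [-82.01, 121.73], [-58.28, 71.71], [-173.87, 95.51], [-174.79, -0.11], [-173.66, 173.66]. Speed limits (degrees/s): [136.94, 136.94, 172.46, 180, 180, 180].

### API

Orientations are given as [roll, pitch, yaw] about the fixed x, y, z axes, in that order (R = Rz(yaw) Ry(pitch) Rx(roll)).
In Python, from plant import ctrl, viewer, close_job gives the robot as it stands. The module is installed in compiled form; this text tells all that it offers.
- The arm moves only by the tool step_arm, never from a script. Its argument "moves" is a list that holds one entry, the list of rows, each a list of 5 numbers: the shift along the world's x, y, z in cm, then the turn about the world's z in rad, then the finger opening in cm, from 0 to 8.76. In form: [[[tx, ty, tz, twist, grip], ...]]. A call has 1 to 10 rows; each row shifts and turns the commanded pose from where the row before left it; what a row does not reach is not made up. A row lasts 1/10 s, in which the tool goes at most 50 mm and 8.59 degrees, less where a joint would pass 70% of its speed; a pose out of reach is approached as far as the arm can. A call with a gripper value outside its range is refused whole. The fingers move at their own pace and stop on an object; the grip force is fixed at half the most. Time passes only in rows, so rows that do not move let the fingers close. It gives the time, the measured TCP pose, the force, the opening and the grip force at its end, in the units of the state.
- ctrl.get_obs(): the state, without advancing time (a new reading comes with each control period).
- viewer.snapshot(name): name is "scene" or "top"; returns (picture, depth): 400x640x3 uint8, blue, green, red; 400x640 float32, m along the optical axis (not along the pixel's ray), 0 where there is no reading.
- viewer.camera_info(name): a dict with "camera_matrix" (3x3 intrinsics, pixels), "k1" (the pictures are not rectified: a ray, as slopes to the right and down, at radius r is drawn at 1 + k1 r^2 times it, then the intrinsics apply), "eye" and "orientation" of the camera in the world. Camera axes: x right, y down, z forward; pixel columns grow to the right and rows downward; lengths in m; the calibration is good to about 2 mm. A picture is of the moment at which its call begins. camera_info takes no time and is no camera call.
- close_job(): hands the job in; it is judged then, once.
The state is a dict: "clock": time; "joint_pos": joint angles; "qvel": joint speeds; "tau": joint torques, N m; "tool_pos": TCP position; "orientation": TCP orientation; "force": force on the tool from outside, world axes, zero at the start; "moment": the same for the moment, N m; "opening": finger opening in m; "gripper_force": force on a finger pad.
Only numpy, scipy, OpenCV 4.12 (cv2) and the standard library are available. Lean on these libraries where they do the work, as an engineer would, in place of code of your own. Each camera call takes 0.05 s, during which the arm holds its last target. There are 200 camera calls.

## Working session

There is one attempt and no reset: what is moved stays moved. The work goes in short steps, Python scripts to look and compute and a tool call to move; the robot and the scene stay as the last step left them, time stands still between calls to the robot, and variables do not carry over. Pictures are saved under pics/ and viewed, at most 10 in all, crops included, and the job is handed in when it is done.

Besides the shell and the picture viewer there is one more tool, called after "Call:" in YAML: its name, and indented under it one key for each argument. step_arm: Moves the arm, as the interface text tells. Its arguments: {"type":"object","properties":{"moves":{"type":"array","items":{"type":"array","items":{"type":"array","items":{"type":"number"}}}}},"required":["moves"]}

```bash
mkdir -p pics; cat > h.py <<'E'
import numpy as np, cv2
from plant import ctrl, viewer
def world(name,uv,depth):
    c=viewer.camera_info(name);K=np.array(c["camera_matrix"],float)
    out=[]
    for u,v in uv:
        d=np.array([(u-K[0,2])/K[0,0],(v-K[1,2])/K[1,1]]);s=d.copy()
        for _ in range(20): s=d/(1+c["k1"]*(s@s))
        z=np.median(depth[int(v)-1:int(v)+2,int(u)-1:int(u)+2])
        out.append((s,z))
    return out,c
E
python3 - <<'E'
from h import *
for n in("scene","top"):
    p,d=viewer.snapshot(n);cv2.imwrite(f"pics/{n}0.png",p);np.save(f"{n}0.npy",d);print(n,viewer.camera_info(n))
print(ctrl.get_obs())
E
```

```text
scene {'camera_matrix': array([[455.29385024,   0.        , 324.12414437],
       [  0.        , 455.29385024, 204.26546303],
       [  0.        ,   0.        ,   1.        ]]), 'k1': -0.024996242749778953, 'eye': array([1.27903607, 0.03121579, 0.7014257 ]), 'orientation': array([-131.7817306 ,    0.87275544,   96.5024402 ])}
top {'camera_matrix': array([[453.6091965 ,   0.        , 318.72403177],
       [  0.        , 453.6091965 , 194.1390968 ],
       [  0.        ,   0.        ,   1.        ]]), 'k1': -0.09578404768040649, 'eye': array([ 0.46866428, -0.08046809,  1.1786546 ]), 'orientation': array([-173.98753491,    0.72751834,  -91.63988938])}
{'clock': 0.1, 'joint_pos': array([ 8.70971438e+01,  2.05886385e+01,  6.36648501e-01, -1.73940370e-02,
       -7.01351489e+01, -1.65069668e+01]), 'qvel': array([-0.04130408, -0.09388718,  0.12291587,  0.08436652, -0.05928639,
       -0.00463377]), 'tau': array([-3.12265642e-03, -5.84164524e+01,  2.93751258e+01,  7.01561540e+00,
        1.01172575e-02, -5.90204877e-05]), 'tool_pos': array([0.22419854, 0.63619799, 0.22568465]), 'orientation': array([ 1.79911806e+02, -9.08302134e-03, -1.94157390e+01]), 'force': array([-0.16312855,  0.46242697,  0.55409427]), 'moment': array([-0.01362934,  0.00589313, -0.07900128]), 'gripper_force': 0.0, 'opening': 0.08760597847785068}
```

View pics/top0.png

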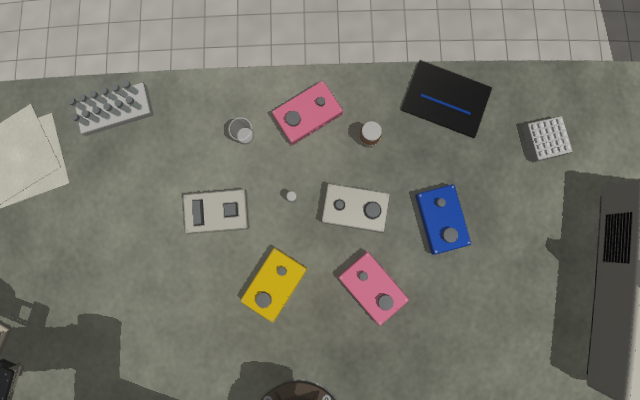

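View pics/scene0.png

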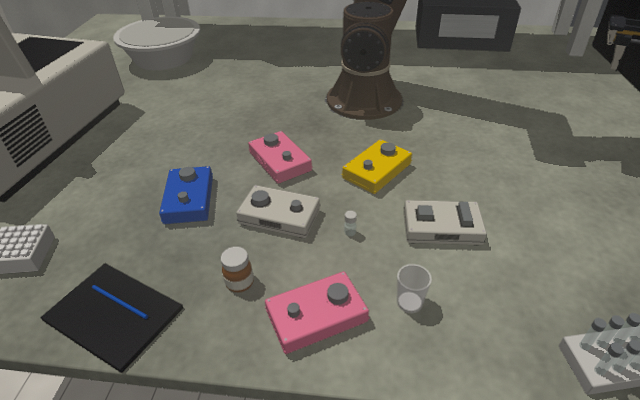

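The top view shows the grey lamp box at about (355,207), with its small round key at (340,205) and large round key at (373,210). The detector box is at about (215,211), with its bar at (198,212) and square key at (231,210). The vial is at (291,196). I'll enlarge both areas to measure more closely.

```bash
python3 - <<'E'
from h import *
p=cv2.imread("pics/top0.png")
a=p[180:245,175:255];b=p[175:240,315:395]
cv2.imwrite("pics/crop0.png",np.vstack([cv2.resize(x,None,fx=4.6,fy=4.6,interpolation=cv2.INTER_CUBIC) for x in(a,b)]))
q=cv2.imread("pics/scene0.png")
cv2.imwrite("pics/crop1.png",np.hstack([cv2.resize(x,None,fx=4,fy=4,interpolation=cv2.INTER_CUBIC) for x in(q[180:240,230:330],q[190:250,395:495])]))
E
```

```text
(no output)
```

View pics/crop0.png

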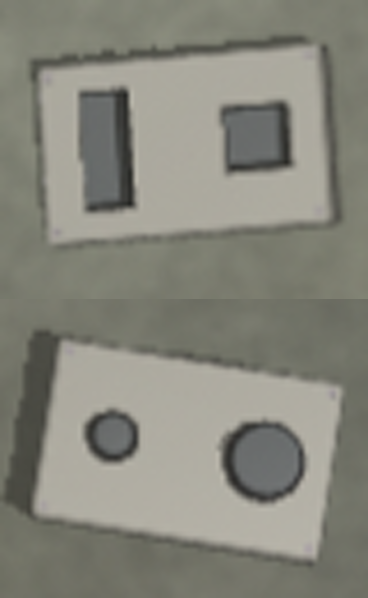

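View pics/crop1.png

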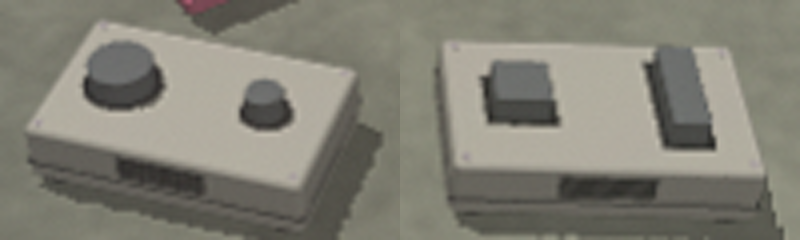

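The crops give the top-view key centres: bar ≈(197.2,212.4), square ≈(230.2,209.3), small ≈(339.8,204.4) and large ≈(372.6,209.8). In the scene view they are small ≈(296,203), large ≈(260.5,196), bar ≈(465,210) and square ≈(425,209).

```bash
cat >> h.py <<'E'
from scipy.spatial.transform import Rotation as Rn
def onplane(name,uv,h,depth=None):
    c=viewer.camera_info(name);K=np.array(c["camera_matrix"]);R=Rn.from_euler("xyz",c["orientation"],degrees=True).as_matrix()
    for u,v in uv:
        d=np.array([(u-K[0,2])/K[0,0],(v-K[1,2])/K[1,1]]);s=d.copy()
        for _ in range(20): s=d/(1+c["k1"]*(s@s))
        r=R@np.r_[s,1];P=c["eye"]+r*(h-c["eye"][2])/r[2]
        z=depth[round(v)-1:round(v)+2,round(u)-1:round(u)+2]; Q=c["eye"]+r*np.median(z)
        print(name,(u,v),"plane",P.round(4),"depth",Q.round(4))
E
python3 - <<'E'
from h import *
t=np.load("top0.npy");s=np.load("scene0.npy")
print("small large bar square");onplane("top",[(339.8,204.4),(372.6,209.8),(197.2,212.4),(230.2,209.3)],.056,t)
onplane("scene",[(296,203),(260.5,196),(465,210),(425,209)],.056,s)
f=lambda P,ox,oy,dy=0:[((x+.5)/4.6-.5+ox,(y-dy+.5)/4.6-.5+oy) for x,y in P]
print("lamp corners");onplane("top",f([(62,338),(342,387),(315,562),(35,516)],315,175,299),.04,t)
print("det corners");onplane("top",f([(37,68),(325,43),(333,222),(52,243)],175,180),.04,t)
print("vial beaker jar");onplane("top",[(291.5,196)],.055,t);onplane("top",[(240,130),(371.5,131.5)],.075,t)
E
```

```text
small large bar square
top (339.8, 204.4) plane [ 0.5601 -0.1212  0.056 ] depth [ 0.5601 -0.1211  0.0564]
top (372.6, 209.8) plane [ 0.5442 -0.202   0.056 ] depth [ 0.5442 -0.202   0.056 ]
top (197.2, 212.4) plane [0.5504 0.236  0.056 ] depth [0.5504 0.2361 0.0557]
top (230.2, 209.3) plane [0.5559 0.1523 0.056 ] depth [0.5557 0.1518 0.0584]
scene (296, 203) plane [ 0.5641 -0.1207  0.056 ] depth [ 0.5635 -0.1208  0.0555]
scene (260.5, 196) plane [ 0.5489 -0.2015  0.056 ] depth [ 0.5473 -0.202   0.0546]
scene (465, 210) plane [0.5519 0.2346 0.056 ] depth [0.5516 0.2347 0.0557]
scene (425, 209) plane [0.5568 0.1518 0.056 ] depth [0.5562 0.1519 0.0554]
lamp corners
top (328.0869565217391, 183.08695652173913) plane [ 0.6164 -0.0939  0.04  ] depth [ 0.6213 -0.0944  0.0017]
top (388.95652173913044, 193.73913043478262) plane [ 0.5847 -0.2468  0.04  ] depth [ 0.5885 -0.2522  0.0026]
top (383.0869565217391, 231.7826086956522) plane [ 0.4894 -0.2279  0.04  ] depth [ 0.4901 -0.233   0.    ]
top (322.2173913043478, 221.7826086956522) plane [ 0.519  -0.0762  0.04  ] depth [ 0.52   -0.0761  0.0165]
det corners
top (182.65217391304347, 194.3913043478261) plane [0.5987 0.2783 0.04  ] depth [0.6032 0.2905 0.0011]
top (245.26086956521738, 188.95652173913044) plane [0.6078 0.1166 0.04  ] depth [0.6125 0.1233 0.0014]
top (247.0, 227.8695652173913) plane [0.509  0.1135 0.04  ] depth [0.5098 0.1172 0.018 ]
top (185.91304347826087, 232.43478260869566) plane [0.5015 0.2698 0.04  ] depth [0.5016 0.2707 0.0371]
vial beaker jar
top (291.5, 196) plane [ 0.5848 -0.0016  0.055 ] depth [ 0.5848 -0.0016  0.0548]
top (240, 130) plane [0.7524 0.1225 0.075 ] depth [0.7708 0.1356 0.0037]
top (371.5, 131.5) plane [ 0.7379 -0.2055  0.075 ] depth [ 0.7379 -0.2055  0.0751]
```

The two cameras and the depth readings agree, and the key spacings come out at 82 and 84 mm against 84 mm nominal. The targets are small (0.562,-0.121), bar (0.551,0.2355) and large (0.546,-0.202). I'll shut the fingers and move above the small round key.

Call:
step_arm:
  moves:
    - [[1.7,-3.8,-0.4,0,0],[1.7,-3.8,-0.4,0,0],[1.7,-3.8,-0.4,0,0],[1.7,-3.8,-0.4,0,0],[1.7,-3.8,-0.4,0,0],[1.7,-3.8,-0.4,0,0],[1.7,-3.8,-0.4,0,0],[1.7,-3.8,-0.4,0,0],[1.7,-3.8,-0.4,0,0],[1.7,-3.8,-0.4,0,0]]

```text
clock: 1.1
tool_pos: [0.3945, 0.2549, 0.1863]
orientation: [180.0, 0.0, -19.4]
force: [1.1, 0.0, 0.6]
opening: 0.0134
gripper_force: 0.0
```

Call:
step_arm:
  moves:
    - [[1.7,-3.8,-0.4,0,0],[1.7,-3.8,-0.4,0,0],[1.7,-3.8,-0.4,0,0],[1.7,-3.8,-0.4,0,0],[1.7,-3.8,-0.4,0,0],[1.7,-3.8,-0.4,0,0],[1.7,-3.8,-0.4,0,0],[1.7,-3.8,-0.4,0,0],[0,0,0,0,0],[0,0,0,0,0]]

```text
clock: 2.1
tool_pos: [0.53, -0.0484, 0.1538]
orientation: [180.0, 0.1, -19.6]
force: [0.2, 1.4, 0.1]
opening: 0.0007
gripper_force: 0.0
```

Call:
step_arm:
  moves:
    - [[1.6,-3.65,-1,0,0],[1.6,-3.6,-2,0,0],[0,0,-2,0,0],[0,0,-2,0,0],[0,0,-0.8,0,0],[0,0,0,0,0],[0,0,0,0,0]]

```text
clock: 2.8
tool_pos: [0.5629, -0.1191, 0.0775]
orientation: [-180.0, -0.1, -19.3]
force: [0.3, -0.1, -0.0]
opening: 0.0003
gripper_force: 0.0
```

```bash
python3 - <<'E'
from h import *
p,d=viewer.snapshot("top");q,e=viewer.snapshot("scene")
cv2.imwrite("pics/c2.png",np.vstack([cv2.resize(x,None,fx=4,fy=4,interpolation=cv2.INTER_CUBIC) for x in(p[170:240,300:400],q[165:235,235:335])]))
o=ctrl.get_obs();print(o["tool_pos"],o["force"],o["opening"],o["orientation"])
E
```

```text
[ 0.56315298 -0.1193053   0.07784662] [-0.26121882 -0.97648635  0.54969097] 0.00028874066923501073 [-1.79959823e+02 -1.08456506e-01 -1.93481939e+01]
```

View pics/c2.png

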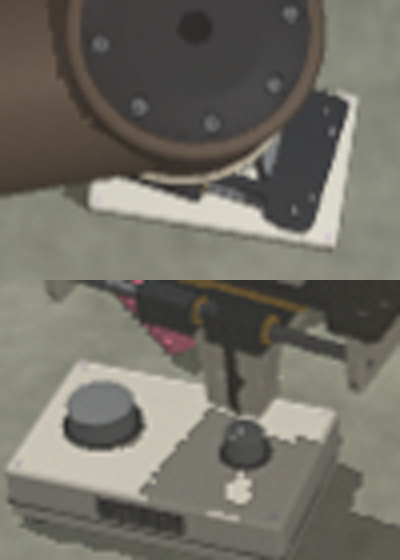

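The shut fingertips, at about (240,405) in the lower half of the crop, hang just above the small round key at (245,430). I'll descend slowly and watch the force.

Call:
step_arm:
  moves:
    - [[-0.1,-0.15,-0.4,0,0],[0,0,-0.4,0,0],[0,0,-0.4,0,0],[0,0,-0.4,0,0],[0,0,-0.2,0,0],[0,0,-0.2,0,0],[0,0,-0.2,0,0],[0,0,-0.2,0,0],[0,0,0,0,0]]

```text
clock: 3.8
tool_pos: [0.5613, -0.1214, 0.0525]
orientation: [180.0, 0.0, -19.4]
force: [-1.4, -1.1, 1.5]
opening: 0.0002
gripper_force: 1.1
```

Call:
step_arm:
  moves:
    - [[0,0,-0.2,0,0],[0,0,-0.2,0,0],[0,0,-0.1,0,0],[0,0,0,0,0],[0,0,0,0,0]]

```text
clock: 4.3
tool_pos: [0.5614, -0.1214, 0.0475]
orientation: [180.0, 0.0, -19.4]
force: [-1.5, -0.9, 1.8]
opening: 0.0007
gripper_force: 1.0
```

Call:
step_arm:
  moves:
    - [[0,0,-0.1,0,0],[0,0,-0.1,0,0],[0,0,0,0,0],[0,0,0,0,0]]

```text
clock: 4.7
tool_pos: [0.5614, -0.1214, 0.0457]
orientation: [180.0, -0.0, -19.4]
force: [-2.4, 0.1, 4.6]
opening: 0.0008
gripper_force: 2.3
```

Call:
step_arm:
  moves:
    - [[0,0,-0.1,0,0],[0,0,0,0,0],[0,0,0,0,0]]

```text
clock: 5.0
tool_pos: [0.5614, -0.1215, 0.0449]
orientation: [180.0, -0.0, -19.4]
force: [-2.5, -0.1, 6.9]
opening: 0.0002
gripper_force: 3.5
```

The force is now rising at the cap's stiffness, so the key is at its stop. I'll lift and cross to the bar key.

Call:
step_arm:
  moves:
    - [[0,0,1,0,0],[0,0,2,0,0],[0,0,3,0,0],[0,1.5,1.5,0,0],[-0.1,3.8,0,0,0],[-0.1,3.8,0,0,0],[-0.1,3.8,0,0,0],[-0.1,3.8,0,0,0],[-0.1,3.8,0,0,0],[-0.1,3.8,0,0,0]]

```text
clock: 6.0
tool_pos: [0.5552, 0.1234, 0.12]
orientation: [-180.0, -0.0, -19.4]
force: [0.7, 0.1, 0.1]
opening: 0.0002
gripper_force: 0.0
```

Call:
step_arm:
  moves:
    - [[-0.1,3.8,0,0,0],[-0.1,3.8,0,0,0],[-0.2,3.8,0,0,0],[0,0,0,0,0],[0,0,0,0,0]]

```text
clock: 6.5
tool_pos: [0.551, 0.2367, 0.1195]
orientation: [-180.0, 0.0, -19.3]
force: [-0.1, -0.2, -0.4]
opening: 0.0003
gripper_force: 0.0
```

```bash
python3 - <<'E'
from h import *
p,d=viewer.snapshot("top");q,e=viewer.snapshot("scene")
onplane("top",[(339.8,204.4),(372.6,209.8)],.056,d);onplane("scene",[(296,204.5),(260.5,196)],.056,e)
cv2.imwrite("pics/c3.png",np.hstack([cv2.resize(x,None,fx=4,fy=4,interpolation=cv2.INTER_CUBIC) for x in(q[165:245,230:330],q[165:245,395:495])]))
o=ctrl.get_obs();print(o["tool_pos"],o["force"])
E
```

```text
top (339.8, 204.4) plane [ 0.5601 -0.1212  0.056 ] depth [ 0.5609 -0.1215  0.0463]
top (372.6, 209.8) plane [ 0.5442 -0.202   0.056 ] depth [ 0.5443 -0.2021  0.0552]
scene (296, 204.5) plane [ 0.5689 -0.1199  0.056 ] depth [ 0.5568 -0.1225  0.0451]
scene (260.5, 196) plane [ 0.5489 -0.2015  0.056 ] depth [ 0.5479 -0.2018  0.0551]
[0.55114281 0.23518307 0.11954961] [ 0.33832823 -0.22705489  0.57053324]
```

View pics/c3.png

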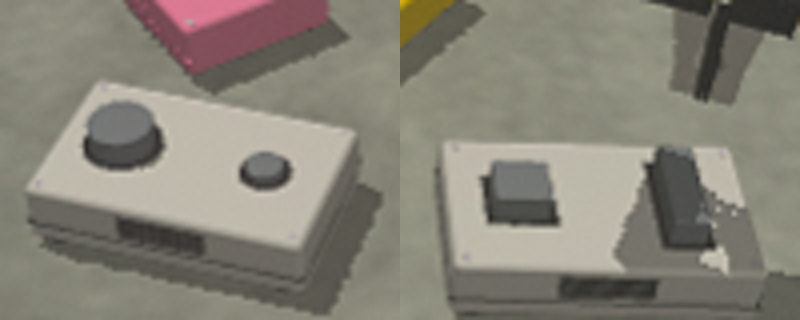

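The small round key is down, with its top at about 46 mm, and the box hasn't moved. The large key is still up. The fingers hang above the bar key (right half, around (700,100)), so I'll press it.

Call:
step_arm:
  moves:
    - [[0,0,-2,0,0],[0,0,-2,0,0],[0,0,-1,0,0],[0,0,-0.6,0,0],[0,0,-0.4,0,0],[0,0,-0.2,0,0],[0,0,-0.2,0,0],[0,0,-0.2,0,0],[0,0,0,0,0]]

```text
clock: 7.5
tool_pos: [0.5517, 0.2358, 0.054]
orientation: [-180.0, -0.0, -19.4]
force: [0.8, -0.7, 2.2]
opening: 0.0005
gripper_force: 1.2
```

Call:
step_arm:
  moves:
    - [[0,0,-0.2,0,0],[0,0,-0.2,0,0],[0,0,-0.1,0,0],[0,0,-0.1,0,0],[0,0,0,0,0],[0,0,0,0,0]]

```text
clock: 8.1
tool_pos: [0.5516, 0.2358, 0.0476]
orientation: [-180.0, -0.0, -19.4]
force: [2.6, -0.2, 2.1]
opening: 0.0006
gripper_force: 1.1
```

Call:
step_arm:
  moves:
    - [[0,0,-0.1,0,0],[0,0,-0.1,0,0],[0,0,-0.1,0,0],[0,0,0,0,0],[0,0,0,0,0]]

```text
clock: 8.6
tool_pos: [0.5516, 0.2358, 0.0451]
orientation: [-180.0, -0.0, -19.4]
force: [-0.1, 0.2, 6.3]
opening: 0.0002
gripper_force: 3.3
```

The bar is at its stop. Next is the large round key.

Call:
step_arm:
  moves:
    - [[0,0,1,0,0],[0,0,2,0,0],[0,0,3,0,0],[0,-1.8,1.5,0,0],[-0.1,-3.8,0,0,0],[-0.1,-3.8,0,0,0],[-0.1,-3.8,0,0,0],[0,-3.8,0,0,0],[0,-3.8,0,0,0],[0,-3.8,0,0,0]]

```text
clock: 9.6
tool_pos: [0.5469, -0.0125, 0.1194]
orientation: [180.0, 0.1, -19.4]
force: [1.1, 0.3, 1.0]
opening: 0.0004
gripper_force: 0.0
```

Call:
step_arm:
  moves:
    - [[0,-3.8,0,0,0],[0,-3.8,0,0,0],[0,-3.8,0,0,0],[-0.1,-3.8,0,0,0],[-0.1,-3.8,0,0,0],[0,0,0,0,0],[0,0,0,0,0]]

```text
clock: 10.3
tool_pos: [0.5449, -0.2015, 0.119]
orientation: [-180.0, 0.1, -19.6]
force: [0.5, 1.3, 0.3]
opening: 0.0002
gripper_force: 0.0
```

```bash
python3 - <<'E'
from h import *
p,d=viewer.snapshot("top");q,e=viewer.snapshot("scene")
onplane("top",[(197.2,212.4),(230.2,209.3)],.056,d);onplane("scene",[(465,212),(425,209)],.056,e)
cv2.imwrite("pics/c4.png",np.hstack([cv2.resize(x,None,fx=4,fy=4,interpolation=cv2.INTER_CUBIC) for x in(q[165:245,230:330],q[165:245,395:495])]))
o=ctrl.get_obs();print(o["tool_pos"],o["force"])
E
```

```text
top (197.2, 212.4) plane [0.5504 0.236  0.056 ] depth [0.551  0.2382 0.048 ]
top (230.2, 209.3) plane [0.5559 0.1523 0.056 ] depth [0.5187 0.0532 0.5342]
scene (465, 212) plane [0.5581 0.2339 0.056 ] depth [0.5477 0.2368 0.0467]
scene (425, 209) plane [0.5568 0.1518 0.056 ] depth [0.5559 0.1519 0.0552]
[ 0.54562325 -0.20010562  0.11934697] [-0.84948431  0.1552758  -0.03259091]
```

View pics/c4.png

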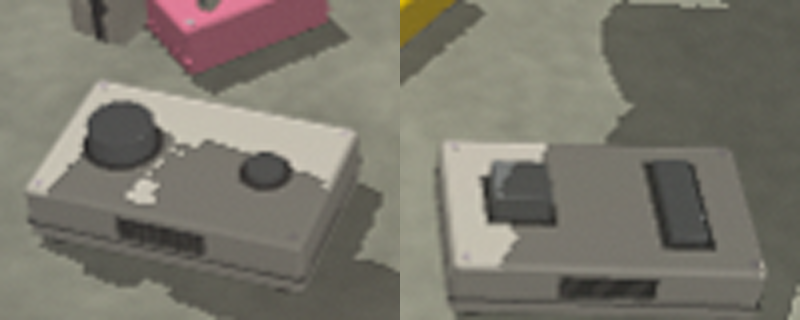

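The bar is down at about 47 mm and the square key is still up at 55 mm. The large key is up at (122,130) in the crop, below the fingers. I'll press it.

Call:
step_arm:
  moves:
    - [[0,-0.1,-2,0,0],[0,0,-2,0,0],[0,0,-1,0,0],[0,0,-0.6,0,0],[0,0,-0.4,0,0],[0,0,-0.2,0,0],[0,0,-0.2,0,0],[0,0,-0.2,0,0],[0,0,0,0,0]]

```text
clock: 11.3
tool_pos: [0.5468, -0.2014, 0.054]
orientation: [-180.0, -0.1, -19.4]
force: [-0.1, 1.8, 2.9]
opening: 0.0002
gripper_force: 1.1
```

Call:
step_arm:
  moves:
    - [[0,0,-0.2,0,0],[0,0,-0.2,0,0],[0,0,-0.2,0,0],[0,0,-0.1,0,0],[0,0,0,0,0],[0,0,0,0,0]]

```text
clock: 11.9
tool_pos: [0.5466, -0.2014, 0.0466]
orientation: [180.0, -0.0, -19.4]
force: [0.9, 0.9, 2.2]
opening: 0.0006
gripper_force: 1.0
```

Call:
step_arm:
  moves:
    - [[0,0,-0.1,0,0],[0,0,-0.1,0,0],[0,0,0,0,0],[0,0,0,0,0]]

```text
clock: 12.3
tool_pos: [0.5467, -0.2015, 0.045]
orientation: [-180.0, -0.0, -19.4]
force: [-0.5, 2.1, 7.0]
opening: 0.0003
gripper_force: 3.3
```

Call:
step_arm:
  moves:
    - [[0,0,1,0,0],[0,0,2,0,0],[0,0,3,0,0],[0,0,4,0,0],[0,3,4,0,0],[0,4,0,0,0],[0,4,0,0,0],[0,4,0,0,0],[0,4,0,0,0],[0,0,0,0,0]]

```text
clock: 13.3
tool_pos: [0.5457, -0.0082, 0.1847]
orientation: [180.0, 0.0, -19.2]
force: [-0.6, -0.1, -0.1]
opening: 0.0004
gripper_force: 0.0
```

```bash
python3 - <<'E'
from h import *
q,e=viewer.snapshot("scene");cv2.imwrite("pics/end.png",q)
onplane("scene",[(296,204.5),(260.5,198),(465,212),(425,209)],.056,e)
o=ctrl.get_obs();print(o["tool_pos"],o["force"],o["qvel"].round(1))
E
```

```text
scene (296, 204.5) plane [ 0.5689 -0.1199  0.056 ] depth [ 0.5566 -0.1225  0.0448]
scene (260.5, 198) plane [ 0.5554 -0.2001  0.056 ] depth [ 0.5424 -0.2042  0.0444]
scene (465, 212) plane [0.5581 0.2339 0.056 ] depth [0.5461 0.2373 0.0452]
scene (425, 209) plane [0.5568 0.1518 0.056 ] depth [0.555  0.1521 0.0544]
[ 0.54559172 -0.00970346  0.18461037] [-0.24545369 -0.27982119 -0.17328631] [-2.6  0.3 -0.   0.3 -0.   1.4]
```

View pics/end.png

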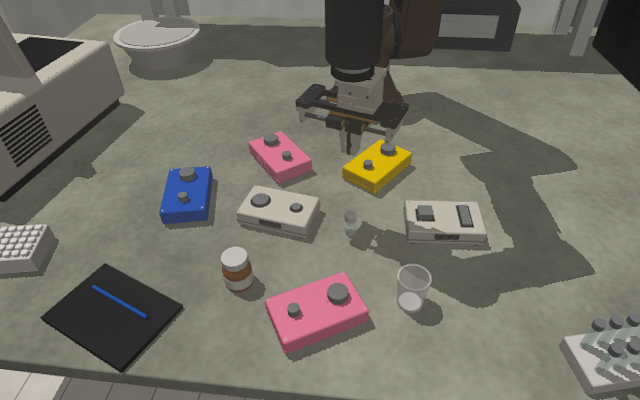

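The small key (296,207), large key (260,200) and bar (465,214) are down at about 45 mm, and the square key (425,211) is up at about 54 mm. Boxes, vial, jar and beaker look unmoved, and the arm touches nothing, so I'm handing in.

```bash
python3 -c "
from plant import close_job
print(close_job())"
```

```text
the job is handed in; nothing more can be done
None
```

I pressed the small round, bar and large round keys down in that order, with the square key left up and nothing else visibly moved, and handed the job in; no verdict was returned.

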